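# Lay the coffee tray and the egg tray

## Robot

A 6-joint arm with a two-finger parallel gripper is mounted at the origin on the work surface. World frame = base frame: x ahead of the robot, y to its left, z up, the work surface at z = 0. Lengths are in mm, angles in rad, forces in N, time in s.
With the tool pointing down it reaches from about 300 to 775 mm from the base axis. Payload 14.6 kg.
Tool frame: the origin (TCP) lies between the finger pads; the fingertips stand manip.tip_reach ahead of it and the grasp point (between the pads) lies 5 mm behind it (manip.tip_reach is the distance from the TCP to the fingertips, in mm); z points along the fingers, y is the line along which they close (so a half turn about z gives the same grasp; the last joint's range is limited). The gripper opens to 94 mm and grips with 3 to 60 N. Pads are 16 mm wide; open, the fingers measure 119 mm over their backs; the gripper's body (75 mm by 177 mm) begins 78 mm behind the grasp point.
Start: joints at [-1.413, 0.3, 1.521, -0, 1.321, -0.067], TCP at [122.595, -536.153, 219.446] pointing down, gripper open.
Joint ranges: [-3.03, 3.03], [-0.79, 2.21], [0.23, 2.52], [-1.04, 4.18], [0, 3.07], [-2.55, 2.55]. Speed limits (rad/s): [2.22, 2.22, 2.57, 3.14, 3.14, 3.14].

## Interface

Orientations are given as [roll, pitch, yaw] about the fixed x, y, z axes, in that order (R = Rz(yaw) Ry(pitch) Rx(roll)).
In Python, from cell import manip gives the robot as it stands. The module is installed in compiled form; this text tells all that it offers.
- The arm moves only by the shell command python3 -m creep 'ROWS' [FORCE]. ROWS is JSON, a list of rows, each a list of 3 entries, a list of its own where there are three numbers: the opening, from -1 (shut) to 1 (fully open), then the shift along the tool's x, y, z in cm, then the turn about the tool's z in units of 5 degrees (1.0 is 5 degrees). In form: [[grip, [tx, ty, tz], roll], ...]. A call has 1 to 12 rows; each row is the pose to reach, as a shift and turn from the pose commanded when the call began, along the tool's axes at that moment; what a row does not reach only later rows make up. A row lasts 1/10 s, in which the tool goes at most 50 mm and 8.59 degrees, less where a joint would pass 70% of its speed; a pose out of reach is approached as far as the arm can. A call with a gripper value outside its range is refused whole. The fingers move at their own pace and stop on an object; FORCE is the grip in N (left out, the last holds). Time passes only in rows, so rows that repeat a pose let the fingers close. It gives the time, the measured TCP pose, the force, the opening and the grip force at its end, in the units of the state.
- manip.read_state(): the state, without advancing time (a new reading comes with each control period).
- manip.camera(name): name is "scene" or "top"; returns the picture (400x640x3 uint8, red, green, blue); there is no depth.
- manip.camera_params(name): a dict with "fovy" (degrees; the focal length in pixels is half the picture's height over the tangent of half this angle, whatever the lens; pixels are square), "cx", "cy" (the principal point, pixels), "origin" and "attitude" of the camera in the world. Camera axes: x right, y down, z forward; pixel columns grow to the right and rows downward; lengths in mm; the calibration is good to about 2 mm. A picture is of the moment at which its call begins. camera_params takes no time and is no camera call.
- manip.sign_off(): hands the job in; it is judged then, once.
The state is a dict: "clock": time; "joints": joint angles; "qd": joint speeds; "effort": joint torques, N m; "eef_pos": TCP position; "eef_rot": TCP orientation; "wrist_force": force on the tool from outside, world axes, zero at the start; "moment": the same for the moment, N m; "finger_gap": finger opening in mm; "finger_force": force on a finger pad.
Only numpy, scipy, OpenCV 4.12 (cv2) and the standard library are available. Lean on these libraries where they do the work, as an engineer would, in place of code of your own. Each camera call takes 0.05 s, during which the arm holds its last target. There are 200 camera calls.

## Task

Lay the two breakfast trays. On the tray that has only two wells, stand the coffee cup in the larger well and the sugar jar in the smaller; on the tray with the sloping metal rest, stand the egg cup in the larger well and the salt shaker in the smaller, and let the square tin go on the slope so that it slides down and lies flat against the stop. Tip nothing over, stand everything fully down in its well, and leave the big storage jar and the bowl where they are.

Things in the scene. Friction and masses are not known exactly. Their poses are not given: they have to be found in the camera images.
- coffee_tray: Flat pale wooden tray, fixed, 125 (x) x 240 (y) x 14 mm, with two round flat wells (grey felt floors) only. Origin: centre of underside; x away from the robot (within 12 degrees), y along its length, z up. Larger well 82 mm across at x 0, y -52; smaller well 68 mm across at x 0, y +60 mm. Well floors 6 mm above the underside, 8 mm below the tray's top.
- egg_tray: Wooden tray, fixed, 130 (x) x 276 (y) x 14 mm, axes and origin as coffee_tray. Wells: 66 mm wide at x 0, y -95; 52 mm at x 0, y -20; floors at z 6. At y +72 a slippery metal rest sloping 25 degrees down to -x: surface at z 18 at its foot (x -45), z 61 at its top (x +48); 66 mm wide between cheeks 7 mm high; 12 mm stop at the foot. Resting tin's origin: x -24, z 28.
- cup: White ceramic coffee cup without handle, empty, open at the top: outside diameter 62 mm from 8 mm up to the rim, foot 54 mm, 55 mm high, wall 4 mm. Origin: centre of its underside, z up. About 140 g.
- sugar_jar: Small closed sugar jar, clear glass with white sugar showing and a flat pale wooden lid: 48 mm diameter, 56 mm high. Origin: centre of its underside, z up. About 120 g.
- egg_cup: White ceramic egg cup with a brown egg fixed in it (one rigid piece): foot 46 mm across, waist 22 mm, bowl 50 mm diameter between 24 and 42 mm up (grip here), egg top at 72 mm. Origin: centre of its underside, z up. About 120 g.
- shaker: Slim steel salt shaker with domed top: 32 mm diameter up to 48 mm, 60 mm high in all. Origin: centre of its underside, z up. About 80 g.
- tin: Flat square closed metal tin, 46 x 46 mm, 34 mm high, about 120 g. Origin: centre of its underside; x and y along its sides, z up. Let go on the slope it slides down by itself (friction about 0.2). Held level over the slope at tray x 0, its upper edge touches when its underside is 50 mm above the tray's underside.
- storage_jar: Bystander: larger glass storage jar with steel lid, 90 mm diameter, 109 mm high, loose. Origin: centre of its underside.
- bowl: Bystander: empty white bowl, 130 mm across, 55 mm high, loose. Origin: centre of its underside.
Mind the look-alikes: they are no part of the job. What is shaped like the cup but green or purple is not meant.

How it is judged (in metres and radians):
At the end, for the whole second after the job is handed in: Each of the four stands upright (0.1 rad) in its own well: within 13 mm of its centre along either tray axis, underside within 4 mm of the floor. The tin lies flat on the slope (0.35 to 0.53 rad) against the stop (origin within 9 mm along x, 15 mm along y). All still (under 0.02 m/s) (x of cup in the frame of coffee_tray between -0.013 and 0.013 m and y of cup in the frame of coffee_tray between -0.065 and -0.039 m and z of cup in the frame of coffee_tray between 0.002 and 0.01 m and angle between each of cup, sugar_jar, egg_cup, shaker's own z axis and vertical below 0.1 rad and x of sugar_jar in the frame of coffee_tray between -0.013 and 0.013 m and y of sugar_jar in the frame of coffee_tray between 0.047 and 0.073 m and z of sugar_jar in the frame of coffee_tray between 0.002 and 0.01 m and x of egg_cup in the frame of egg_tray between -0.013 and 0.013 m and y of egg_cup in the frame of egg_tray between -0.108 and -0.082 m and z of egg_cup in the frame of egg_tray between 0.002 and 0.01 m and x of shaker in the frame of egg_tray between -0.013 and 0.013 m and y of shaker in the frame of egg_tray between -0.033 and -0.007 m and z of shaker in the frame of egg_tray between 0.002 and 0.01 m and x of tin in the frame of egg_tray between -0.034 and -0.015 m and y of tin in the frame of egg_tray between 0.057 and 0.087 m and z of tin in the frame of egg_tray between 0.02 and 0.036 m and angle between tin's own z axis and vertical between 0.35 and 0.53 rad and linear speed of each of cup, sugar_jar, egg_cup, shaker, tin below 0.02 m/s); the robot touches nothing.
It fails at once if the storage jar is shifted by more than 30 mm (distance of storage_jar from where it was at the start of the episode above 0.03 m).
It fails at once if the bowl is shifted by more than 30 mm (distance of bowl from where it was at the start of the episode above 0.03 m).
It fails at once if one of the five things is tipped over (past about 45 degrees) (angle between any of cup, sugar_jar, egg_cup, shaker, tin's own z axis and vertical above 0.8 rad).
It also fails if it takes over 131 s, if anything falls off the work surface, if the arm or the gripper's body presses on something with over 40 N, if the wrist force passes 120 N, or if a joint passes its speed limit or range.

## Working session

There is one attempt and no reset: what is moved stays moved. The work goes in short steps, Python scripts to look and compute and a shell command to move; the robot and the scene stay as the last step left them, time stands still between calls to the robot, and variables do not carry over. Pictures are saved under pics/ and viewed, at most 14 in all, crops included, and the job is handed in when it is done.

```bash
mkdir -p pics; python3 - <<'E'
from cell import manip
import cv2
for n in("scene","top"):
    im=manip.camera(n); cv2.imwrite(f"pics/{n}0.png",im[:,:,::-1]); print(n,manip.camera_params(n))
print(manip.read_state(),manip.tip_reach)
E
```

```text
scene {'fovy': 50.94690101148089, 'cx': 324.0512991116329, 'cy': 197.9273854583835, 'origin': array([1013.48282794,  464.12568661,  883.57859329]), 'attitude': array([-2.49851545,  0.01107973,  2.2130796 ])}
top {'fovy': 55.192560260390884, 'cx': 317.10785184568357, 'cy': 199.24043365660347, 'origin': array([ 446.92995092,   74.30047487, 1016.09381624]), 'attitude': array([-3.07511938,  0.01014199, -1.57730097])}
{'clock': 0.1, 'joints': array([-1.41258523e+00,  3.00424953e-01,  1.52149643e+00, -9.47973024e-06,
        1.32070680e+00, -6.65753094e-02]), 'qd': array([ 5.13687642e-05, -7.85685092e-04, -1.47486315e-03, -1.58729193e-03,
       -7.41641904e-04, -9.27834164e-04]), 'effort': array([ 1.80300194e-03, -5.32644260e+01, -3.53283119e+01,  7.09948875e-02,
        2.34957493e-02, -6.09107133e-05]), 'eef_pos': array([ 122.56821127, -535.94896341,  218.94744536]), 'eef_rot': array([-3.14055880e+00, -5.97281397e-05,  2.24788729e-01]), 'wrist_force': array([-0.05571928, -0.00506915,  0.84624088]), 'moment': array([-0.05270456, -0.01089619,  0.01017107]), 'finger_force': 0.0, 'finger_gap': 93.93885782615618} 14.0
```

View pics/top0.png

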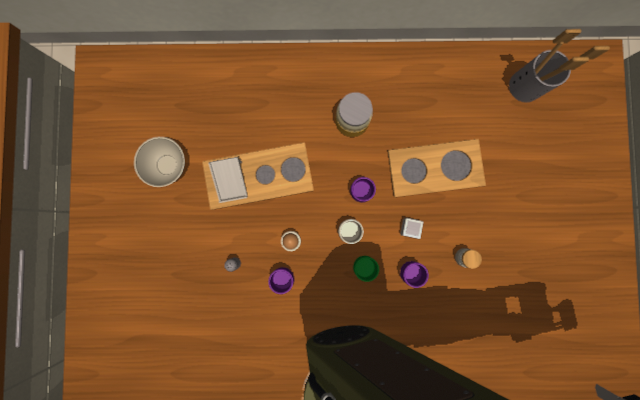

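View pics/scene0.png

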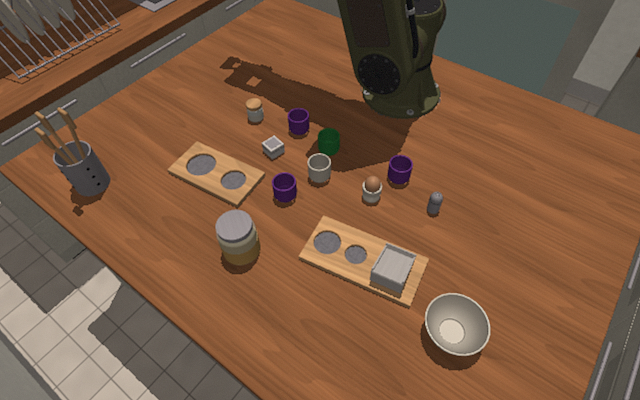

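The top view shows the coffee tray at (437,168), with its wells at (456,165) and (414,170). The egg tray is at (258,176), with its rest at (228,179) and wells at (265,174) and (293,169). The things to move:

- **Cup candidates:** white (351,231), purple (362,189), (281,281) and (415,274), green (366,268). I choose the white one.
- **Sugar jar:** (468,258), wooden lid. The only look-alike is the storage jar at (354,112), which has a steel lid.
- **Others:** egg cup (291,241), shaker (232,264), tin (413,228).

```bash
cat > h.py <<'E'
import numpy as np,cv2
from cell import manip
from scipy.spatial.transform import Rotation as R
def ray(n,uv):
    p=manip.camera_params(n); f=200/np.tan(np.radians(p['fovy']/2))
    uv=np.atleast_2d(uv).astype(float)
    d=np.c_[(uv[:,0]-p['cx'])/f,(uv[:,1]-p['cy'])/f,np.ones(len(uv))]
    return p['origin'],d@R.from_euler('xyz',p['attitude']).as_matrix().T
def onz(n,uv,z):
    o,d=ray(n,uv); return (o+d*((z-o[2])/d[:,2])[:,None])
def proj(n,P):
    p=manip.camera_params(n); f=200/np.tan(np.radians(p['fovy']/2))
    c=(np.atleast_2d(P)-p['origin'])@R.from_euler('xyz',p['attitude']).as_matrix()
    return c[:,:2]/c[:,2:]*f+[p['cx'],p['cy']]
def blobs(im,mask,amin=40):
    n,l,s,c=cv2.connectedComponentsWithStats(mask.astype(np.uint8))
    return [(l==i,s[i],c[i]) for i in range(1,n) if s[i][4]>=amin]
E
python3 - <<'E'
from h import *
im=cv2.imread('pics/top0.png'); hsv=cv2.cvtColor(im,cv2.COLOR_BGR2HSV)
roi=np.zeros(im.shape[:2],bool); roi[95:300,200:500]=1
S=hsv[...,1]; V=hsv[...,2]; H=hsv[...,0]
for nm,m in (("white/grey",(S<70)&(V>70)&roi),("pale",(S<150)&(V>150)&roi)):
    print(nm)
    for b,s,c in blobs(im,m,60):
        k,_=cv2.findContours(b.astype(np.uint8),0,1); r=cv2.minAreaRect(max(k,key=len))
        print(s.tolist(),c.round(1),np.round(r[0],1),np.round(r[1],1),round(r[2]),"z14:",onz('top',c,14)[0,:2].round())
c=np.vstack([im[205:300,215:385],]); c=im[205:295,215:495]
cv2.imwrite('pics/c1.png',cv2.resize(np.vstack([im[130:215,195:495],im[210:295,195:495]]),None,fx=2.66,fy=2.66,interpolation=2))
E
```

```text
white/grey
[338, 95, 34, 33, 895] [354.9 110. ] [354.5 111. ] [32. 33.] 90 z14: [751. -18.]
[441, 151, 30, 29, 679] [455.6 165.1] [455.5 165. ] [28. 29.] 90 z14: [ 601. -281.]
[209, 157, 38, 46, 1219] [228.2 179.1] [227.8 179.5] [41.9 31. ] 79 z14: [569. 318.]
[281, 158, 24, 23, 433] [292.8 168.9] [292.5 169. ] [22. 23.] 90 z14: [594. 148.]
[402, 159, 24, 24, 463] [413.5 170.4] [413.5 170.5] [23. 23.] 90 z14: [ 588. -170.]
[256, 166, 19, 18, 264] [264.8 174.3] [264.8 174.3] [17.  17.7] 45 z14: [581. 222.]
[339, 219, 25, 25, 475] [350.6 231.1] [350.4 231.3] [24.1 23.7] 63 z14: [430.  -3.]
[401, 218, 22, 21, 341] [412.3 227.8] [412.2 227.7] [19.2 18.2] 13 z14: [ 437. -163.]
[282, 232, 19, 19, 83] [292.1 240.2] [291. 241.] [18. 18.] 90 z14: [407. 150.]
[456, 249, 12, 18, 96] [459.9 256.3] [460.6 256.7] [10.  17.4] 10 z14: [ 363. -285.]
[225, 260, 13, 11, 111] [230.6 265. ] [231. 265.] [10. 12.] 90 z14: [344. 310.]
pale
[340, 95, 32, 29, 645] [355.3 108.4] [355.5 109. ] [28. 31.] 90 z14: [756. -19.]
[207, 156, 42, 48, 1233] [227.3 179. ] [227.5 179.5] [45.5 30.9] 75 z14: [569. 321.]
[339, 219, 25, 25, 339] [349.6 229.9] [351. 231.] [24. 24.] 0 z14: [433.  -0.]
[403, 219, 21, 20, 319] [412.9 228.3] [412.9 228.3] [18.  17.5] 11 z14: [ 436. -165.]
[280, 231, 21, 21, 131] [290.4 242.3] [290.3 241.3] [19.1 19.8] 45 z14: [402. 154.]
[406, 264, 12, 14, 115] [411.6 271.2] [411.7 271.5] [ 9.4 14.4] 34 z14: [ 326. -159.]
```

View pics/c1.png

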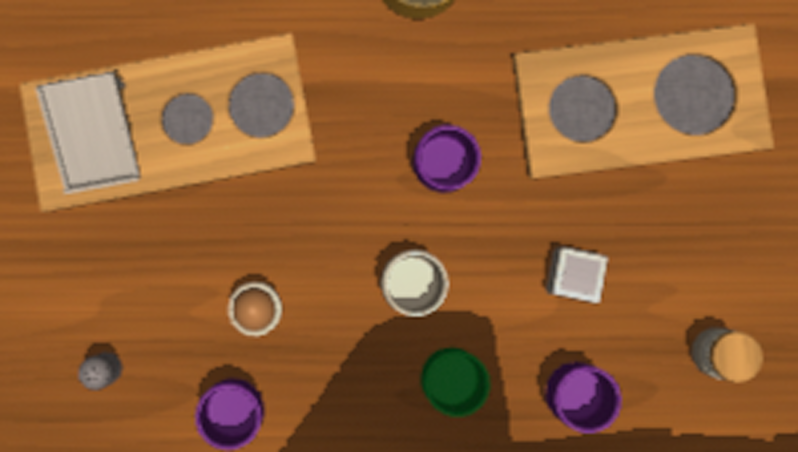

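The crop confirms the choices: white cup rim centre (351,231), egg cup (290.5,241), tin top (412.3,228) rotated about 11°, jar lid (472,259) and shaker dome (232,265). The grey wells and tray edges are clear too. Next I compute the targets and check them against the scene view.

```bash
cat > t.py <<'E'
from h import *
T={k:onz('top',uv,z)[0] for k,uv,z in (('cup',(350.7,231.2),55),('jar',(472.1,259.2),56),('egg',(290.5,240.9),42),('shk',(231.9,265),50),('tin',(412.5,228),34),
 ('cL',(455.6,165.1),12),('cS',(413.5,170.4),12),('eL',(292.8,168.9),12),('eS',(264.8,174.3),12))}
E
python3 - <<'E'
from t import *
for k,v in T.items(): print(k,v.round(1),'scene',proj('scene',v).round(1)[0])
print(np.linalg.norm(T['cL']-T['cS']),np.linalg.norm(T['eL']-T['eS']))
a=lambda d:np.degrees(np.arctan2(-d[0],d[1])); print(a(T['cS']-T['cL']),a(T['eS']-T['eL']))
im=cv2.imread('pics/top0.png'); hsv=cv2.cvtColor(im,cv2.COLOR_BGR2HSV)
# trays: pale wood = brighter; outlines
V=hsv[...,2].astype(int)
for x0,x1 in((200,318),(384,490)):
    m=np.zeros(im.shape[:2],np.uint8); m[138:215,x0:x1]=(V[138:215,x0:x1]>185)|(hsv[138:215,x0:x1,1]<70)
    m=cv2.morphologyEx(m,cv2.MORPH_OPEN,np.ones((3,3),np.uint8))
    k,_=cv2.findContours(m,0,1); r=cv2.minAreaRect(max(k,key=cv2.contourArea)); p=onz('top',cv2.boxPoints(r),14)
    print('tray',p[:,:2].round().tolist(),p.mean(0).round(1),[np.linalg.norm(p[i]-p[i-1]).round() for i in(1,2)])
m=((hsv[...,1]<70)&(V>110)).astype(np.uint8); m[:,:395]=0;m[:,430:]=0;m[:210]=0;m[245:]=0
k,_=cv2.findContours(m,0,1); r=cv2.minAreaRect(max(k,key=cv2.contourArea)); p=onz('top',cv2.boxPoints(r),34); print('tin',p[:,:2].round(1).tolist(),p.mean(0))
s=cv2.imread('pics/scene0.png')
for k,v in T.items(): cv2.circle(s,tuple(int(round(q)) for q in proj('scene',v)[0]),1,(0,0,255),-1)
cv2.imwrite('pics/s1.png',cv2.resize(s[80:310,160:460],None,fx=2.6,fy=2.6))
E
```

```text
cup [4.303e+02 1.000e-01 5.500e+01] scene [319.1 160.4]
jar [ 359.2 -299.6   56. ] scene [253.5 101.5]
egg [406.5 151.9  42. ] scene [372.  184.4]
shk [347.6 298.4  50. ] scene [434.8 194.7]
tin [ 437.  -159.3   34. ] scene [272.8 141.9]
cL [ 601.4 -281.6   12. ] scene [201.4 163.2]
cS [ 588.2 -170.6   12. ] scene [233.6 178.5]
eL [594.8 147.8  12. ] scene [327.  240.5]
eS [581. 222.  12.] scene [355.7 252.5]
111.80559483309408 75.4247067105824
6.775425572117216 10.54256451786368
tray [[617.0, 390.0], [666.0, 117.0], [539.0, 94.0], [490.0, 365.0]] [577.7 241.6  14. ] [np.float64(277.0), np.float64(129.0)]
tray [[642.0, -107.0], [670.0, -344.0], [548.0, -355.0], [520.0, -120.0]] [ 595.  -231.3   14. ] [np.float64(239.0), np.float64(123.0)]
tin [[419.5, -131.6], [465.0, -141.7], [455.6, -187.1], [410.1, -176.9]] [ 437.56020402 -159.36048284   34.        ]
```

View pics/s1.png

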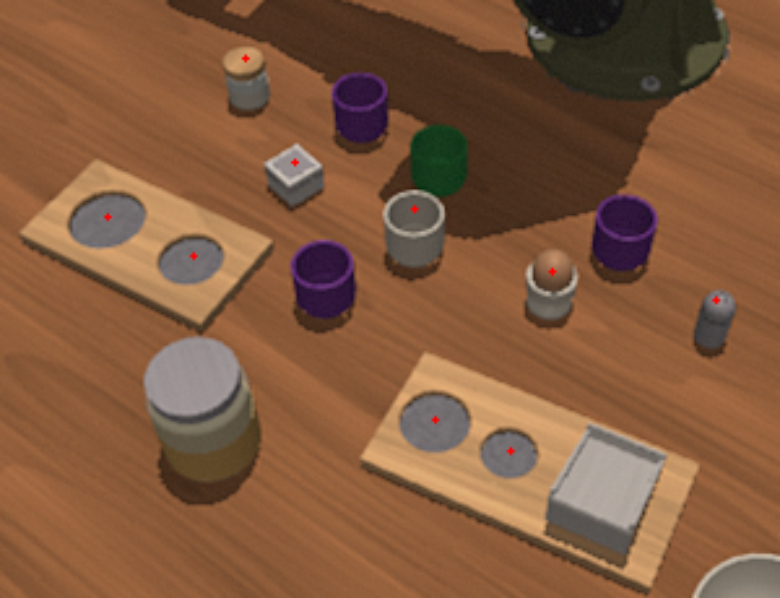

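The red marks fall within about 1–2 px of every lid, rim and well centre in the scene view, so the positions hold. Well spacings of 111.8 and 75.4 mm and tray sizes 239x123 and 277x129 mm match the description. I'll start with the sugar jar.

```bash
cat > d.py <<'E'
# usage: d.py x y z yaw_deg -> shift in tool axes (cm), turn (5deg units)
import sys
from h import *
s=manip.read_state(); t=list(map(float,sys.argv[1:]))
M=R.from_euler('xyz',s['eef_rot']).as_matrix()
print('at',s['eef_pos'].round(1),'yaw',np.degrees(s['eef_rot'][2]).round(1),'clk',round(s['clock'],2),'gap',s['finger_gap'].round(1),'F',s['wrist_force'].round(1))
while t:
    print((M.T@(np.array(t[:3])-s['eef_pos'])/10).round(2),round((np.degrees(s['eef_rot'][2])-t[3])/5,2)); t=t[4:]
E
python3 d.py 359 -299.6 150 6.8 359 -299.6 31 6.8
```

```text
Traceback (most recent call last):
  File "d.py", line 6, in <module>
    print('at',s['eef_pos'].round(1),'yaw',np.degrees(s['eef_rot'][2]).round(1),'clk',round(s['clock'],2),'gap',s['finger_gap'].round(1),'F',s['wrist_force'].round(1))
                                                                                                                ^^^^^^^^^^^^^^^^^^^^^
AttributeError: 'float' object has no attribute 'round'
```

```bash
sed -i "s/s\['finger_gap'\].round(1)/round(s['finger_gap'],1)/" d.py
python3 d.py 359 -299.6 150 6.8 359 -299.6 31 6.8
```

```text
at [ 122.6 -535.9  218.9] yaw 12.9 clk 0.1 gap 93.9 F [-0.1 -0.   0.8]
[ 28.32 -17.76   6.91] 1.22
[ 28.32 -17.75  18.81] 1.22
```

```bash
python3 -m creep '[[1,[28.3,-17.8,6.9],1.2],[1,[28.3,-17.8,6.9],1.2],[1,[28.3,-17.8,6.9],1.2],[1,[28.3,-17.8,6.9],1.2],[1,[28.3,-17.8,6.9],1.2],[1,[28.3,-17.8,6.9],1.2],[1,[28.3,-17.8,6.9],1.2],[1,[28.3,-17.8,6.9],1.2],[1,[28.3,-17.8,6.9],1.2],[1,[28.3,-17.8,6.9],1.2]]' 15; python3 d.py 359 -299.6 31 6.8
```

```text
clock: 1.1
eef_pos: [358.3, -300.2, 150.6]
eef_rot: [3.141, 0.0, 0.119]
wrist_force: [0.4, -0.3, 0.3]
finger_gap: 94.3
finger_force: 0.0
at [ 358.3 -300.2  150.6] yaw 6.8 clk 1.1 gap 94.3 F [ 0.4 -0.3  0.3]
[ 0.08 -0.06 11.96] 0.01
```

```bash
python3 -m creep '[[1,[0.1,0,4],0],[1,[0.1,0,8],0],[1,[0.1,0,10.5],0],[1,[0.1,0,11.9],0],[1,[0.1,0,11.9],0],[-1,[0.1,0,11.9],0],[-1,[0.1,0,11.9],0],[-1,[0.1,0,11.9],0],[-1,[0.1,0,11.9],0],[-1,[0.1,0,11.9],0],[-1,[0.1,0,11.9],0],[-1,[0.1,0,11.9],0]]' 15; python3 d.py 588.2 -170.6 37 6.8
```

```text
clock: 2.3
eef_pos: [359.9, -299.4, 31.6]
eef_rot: [3.141, -0.0, 0.12]
wrist_force: [-0.5, 0.1, 1.8]
finger_gap: 47.8
finger_force: 15.0
at [ 359.9 -299.4   31.6] yaw 6.9 clk 2.3 gap 47.8 F [-0.5  0.1  1.8]
[ 24.21 -10.05  -0.54] 0.02
```

```bash
python3 -m creep '[[-1,[0,0,-3],0],[-1,[0,0,-6],0],[-1,[3,-1.2,-9],0],[-1,[7,-3,-9],0],[-1,[11,-4.5,-9],0],[-1,[15,-6.2,-9],0],[-1,[19,-7.9,-9],0],[-1,[22,-9.1,-9],0],[-1,[24.2,-10,-9],0],[-1,[24.2,-10,-9],0],[-1,[24.2,-10,-6],0],[-1,[24.2,-10,-6],0]]' 15; python3 d.py 588.2 -170.6 38 6.8
```

```text
clock: 3.5
eef_pos: [585.9, -170.8, 88.0]
eef_rot: [-3.139, 0.006, 0.12]
wrist_force: [-0.1, 1.0, -2.0]
finger_gap: 47.3
finger_force: 15.0
at [ 585.9 -170.8   88. ] yaw 6.9 clk 3.5 gap 47.3 F [-0.1  1.  -2. ]
[0.26 0.02 4.99] 0.01
```

```bash
python3 -m creep '[[-1,[0,0,0],0],[-1,[0,0,2],0],[-1,[0,0,3.5],0],[-1,[0,0,4.5],0],[-1,[0,0,4.9],0],[-1,[0,0,5.2],0],[-1,[0,0,5.2],0],[-1,[0,0,5.2],0]]' 15; python3 d.py 588.2 -170.6 37.6 6.8
```

```text
clock: 4.3
eef_pos: [588.3, -171.3, 40.0]
eef_rot: [3.141, -0.001, 0.12]
wrist_force: [-0.0, 0.5, 0.0]
finger_gap: 47.7
finger_force: 15.0
at [ 588.3 -171.3   40. ] yaw 6.9 clk 4.3 gap 47.7 F [-0.   0.5  0. ]
[-0.01 -0.07  0.24] 0.02
```

```bash
python3 -m creep '[[-1,[0,0,0.2],0],[-1,[0,0,0.25],0],[0.6,[0,0,0.25],0],[0.6,[0,0,0.25],0],[0.6,[0,0,0.25],0],[0.6,[0,0,0.25],0],[0.6,[0,0,0],0],[0.6,[0,0,-3],0],[0.6,[0,0,-6],0],[0.9,[0,0,-9],0],[0.9,[0,0,-11],0],[0.9,[0,0,-11],0]]' 15; python3 d.py 430.3 0 150 6.8 430.3 0 31 6.8
```

```text
clock: 5.5
eef_pos: [589.2, -171.5, 152.6]
eef_rot: [3.139, -0.005, 0.12]
wrist_force: [-0.2, -0.5, -0.1]
finger_gap: 89.2
finger_force: 0.0
at [ 589.2 -171.5  152.6] yaw 6.9 clk 5.5 gap 89.2 F [-0.2 -0.5 -0.1]
[-13.72 -18.93   0.15] 0.02
[-13.77 -18.96  12.05] 0.02
```

```bash
python3 -m creep '[[1,[-3,-4,0],0],[1,[-6,-8,0],0],[1,[-8.5,-12,0],0],[1,[-11,-15.5,0],0],[1,[-13,-18,0],0],[1,[-13.7,-18.9,0],0],[1,[-13.7,-18.9,0],0],[1,[-13.7,-18.9,3],0],[1,[-13.7,-18.9,5],0],[1,[-13.7,-18.9,6],0],[1,[-13.7,-18.9,6],0]]' 15; python3 d.py 430.3 0 31 6.8
```

```text
clock: 6.6
eef_pos: [429.4, -0.5, 88.3]
eef_rot: [-3.141, 0.002, 0.119]
wrist_force: [0.6, 0.3, -0.1]
finger_gap: 93.9
finger_force: 0.0
at [429.4  -0.5  88.3] yaw 6.8 clk 6.6 gap 93.9 F [ 0.6  0.3 -0.1]
[ 0.11 -0.04  5.73] 0.01
```

```bash
python3 -c "
from h import *
cv2.imwrite('pics/s2.png',cv2.resize(manip.camera('scene')[80:310,160:460,::-1],None,fx=2.6,fy=2.6))"
```

```text
(no output)
```

View pics/s2.png

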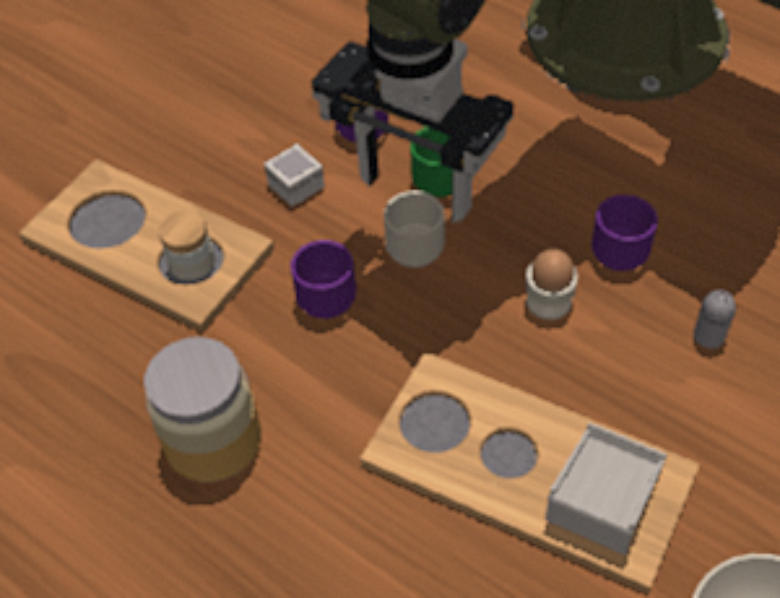

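The jar stands in the small well (crop 190,255). The open fingers straddle the white cup (415,228). Lowering and gripping.

```bash
python3 -m creep '[[1,[0.1,0,2.5],0],[1,[0.1,0,4.5],0],[1,[0.1,0,5.7],0],[1,[0.1,0,5.7],0],[-1,[0.1,0,5.7],0],[-1,[0.1,0,5.7],0],[-1,[0.1,0,5.7],0],[-1,[0.1,0,5.7],0],[-1,[0.1,0,5.7],0],[-1,[0.1,0,5.7],0]]' 15; python3 d.py 601.4 -281.6 37 6.8
```

```text
clock: 7.65
eef_pos: [430.7, 0.2, 32.8]
eef_rot: [3.141, -0.001, 0.12]
wrist_force: [-1.6, -0.2, 5.6]
finger_gap: 61.7
finger_force: 15.0
at [4.307e+02 2.000e-01 3.280e+01] yaw 6.9 clk 7.65 gap 61.7 F [-1.6 -0.2  5.6]
[13.58 30.02 -0.4 ] 0.02
```

```bash
python3 -m creep '[[-1,[0,0,-3],0],[-1,[0,0,-6],0],[-1,[0,1,-9],0],[-1,[1,4,-10],0],[-1,[3,8,-10],0],[-1,[5,12,-10],0],[-1,[7,16,-10],0],[-1,[9,20,-10],0],[-1,[11,24,-10],0],[-1,[12.5,27.5,-10],0],[-1,[13.6,30,-10],0],[-1,[13.6,30,-10],0]]' 15; python3 d.py 601.4 -281.6 38.8 6.8
```

```text
clock: 8.85
eef_pos: [601.7, -283.9, 131.2]
eef_rot: [-3.141, 0.001, 0.118]
wrist_force: [-1.3, 0.1, -0.7]
finger_gap: 62.1
finger_force: 15.0
at [ 601.7 -283.9  131.2] yaw 6.8 clk 8.85 gap 62.1 F [-1.3  0.1 -0.7]
[ 0.01 -0.23  9.24] -0.01
```

```bash
python3 -m creep '[[-1,[0,-0.1,3],0],[-1,[0,-0.1,6],0],[-1,[0,-0.1,8],0],[-1,[0,-0.1,8.7],0],[-1,[0,-0.1,8.9],0],[-1,[0,-0.1,9],0],[-1,[0,-0.1,9],0],[-1,[0,-0.1,9],0]]' 15; python3 d.py 601.4 -281.6 38.8 6.8
```

```text
clock: 9.65
eef_pos: [601.6, -280.5, 43.5]
eef_rot: [3.141, -0.001, 0.12]
wrist_force: [0.4, 1.2, -0.7]
finger_gap: 62.1
finger_force: 15.0
at [ 601.6 -280.5   43.5] yaw 6.9 clk 9.65 gap 62.1 F [ 0.4  1.2 -0.7]
[-0.03  0.1   0.47] 0.02
```

```bash
python3 -m creep '[[-1,[0,0.1,0.3],0],[-1,[0,0.1,0.45],0],[-1,[0,0.1,0.45],0],[0.8,[0,0.1,0.45],0],[0.8,[0,0.1,0.45],0],[0.8,[0,0.1,0.45],0],[0.8,[0,0.1,0.45],0],[0.8,[0,0.1,0],0],[0.8,[0,0.1,-3],0],[0.8,[0,0.1,-6],0],[0.8,[0,0.1,-9],0],[0.8,[0,0.1,-11],0]]' 15; python3 d.py 437.3 -159.3 150 -12.5 437.3 -159.3 80 -12.5
```

```text
clock: 10.85
eef_pos: [601.8, -281.6, 155.3]
eef_rot: [3.14, -0.002, 0.12]
wrist_force: [-0.5, 0.4, 0.1]
finger_gap: 84.6
finger_force: 0.0
at [ 601.8 -281.6  155.3] yaw 6.9 clk 10.85 gap 84.6 F [-0.5  0.4  0.1]
[-14.87 -14.11   0.48] 3.88
[-14.88 -14.12   7.48] 3.88
```

```bash
python3 -m creep '[[0.8,[-2,-2,0],0.5],[0.8,[-5,-5,0],1.5],[0.8,[-8,-8,0],2.5],[0.8,[-11,-11,0],3.5],[0.8,[-14,-13.3,0],3.9],[0.8,[-14.9,-14.1,0],3.9],[0.8,[-14.9,-14.1,0],3.9],[0.8,[-14.9,-14.1,3],3.9],[0.8,[-14.9,-14.1,6],3.9],[0.8,[-14.9,-14.1,7.5],3.9],[0.8,[-14.9,-14.1,7.5],3.9],[0.8,[-14.9,-14.1,7.5],3.9]]' 15; python3 d.py 437.3 -159.3 21 -12.5
```

```text
clock: 12.05
eef_pos: [437.3, -159.7, 78.0]
eef_rot: [3.142, -0.0, -0.22]
wrist_force: [-0.1, 0.4, 0.6]
finger_gap: 84.4
finger_force: 0.0
at [ 437.3 -159.7   78. ] yaw -12.6 clk 12.05 gap 84.4 F [-0.1  0.4  0.6]
[-0.01 -0.04  5.7 ] -0.02
```

```bash
python3 -c "
from h import *
a=manip.camera('scene')[80:250,160:360,::-1];b=manip.camera('top')[130:300,340:500,::-1]
cv2.imwrite('pics/s3.png',cv2.resize(np.hstack([a,b]),None,fx=2.2,fy=2.2))"
```

```text
(no output)
```

View pics/s3.png

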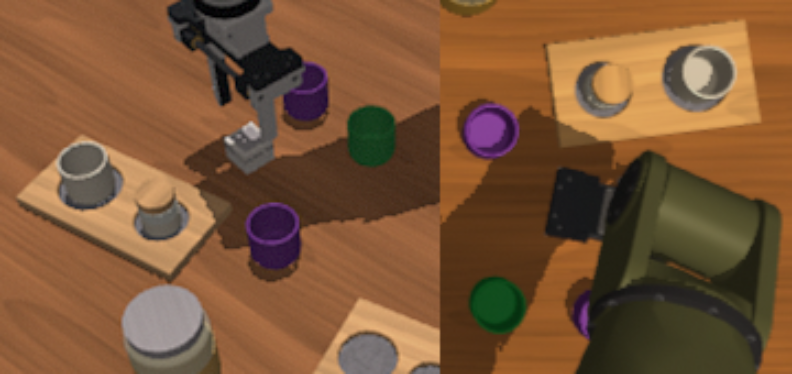

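Cup (85,172) and jar (160,205) stand in their wells, and the fingers are around the tin. Gripping the tin.

```bash
python3 -m creep '[[0.8,[0,0,2.5],0],[0.8,[0,0,4.5],0],[0.8,[0,0,5.5],0],[0.8,[0,0,5.6],0],[-1,[0,0,5.6],0],[-1,[0,0,5.6],0],[-1,[0,0,5.6],0],[-1,[0,0,5.6],0],[-1,[0,0,5.6],0],[-1,[0,0,5.6],0],[-1,[0,0,5.6],0]]' 15; python3 d.py 564.7 312.4 130 10.4
```

```text
clock: 13.25
eef_pos: [436.6, -159.3, 21.7]
eef_rot: [3.142, -0.0, -0.22]
wrist_force: [-1.6, 0.8, 4.7]
finger_gap: 46.2
finger_force: 15.0
at [ 436.6 -159.3   21.7] yaw -12.6 clk 13.25 gap 46.2 F [-1.6  0.8  4.7]
[  2.19 -48.83 -10.84] -4.6
```

```bash
python3 -m creep '[[-1,[0,0,-3],0],[-1,[0,0,-6],0],[-1,[0,-2,-9],0],[-1,[0.5,-6,-11],-0.5],[-1,[0.7,-10.5,-11],-1],[-1,[0.9,-15,-11],-1.5],[-1,[1,-19.5,-11],-2],[-1,[1.2,-24,-11],-2.5],[-1,[1.4,-28.5,-11],-3],[-1,[1.6,-33,-11],-3.5],[-1,[1.8,-37.5,-11],-4],[-1,[2,-42,-11],-4.6]]' 15; python3 d.py 564.7 312.4 90 10.4
```

```text
clock: 14.45
eef_pos: [547.8, 248.1, 131.1]
eef_rot: [3.141, 0.001, 0.183]
wrist_force: [0.8, -1.2, -1.2]
finger_gap: 46.0
finger_force: 15.0
at [547.8 248.1 131.1] yaw 10.5 clk 14.45 gap 46.0 F [ 0.8 -1.2 -1.2]
[ 2.84 -6.01  4.1 ] 0.02
```

```bash
python3 -m creep '[[-1,[1.4,-3,0],0],[-1,[2.8,-6.1,0],0],[-1,[2.8,-6.1,0],0],[-1,[2.8,-6.1,2],0],[-1,[2.8,-6.1,4],0],[-1,[2.8,-6.1,5],0],[-1,[2.8,-6.1,5.5],0],[-1,[2.8,-6.1,5.5],0],[-1,[2.8,-6.1,5.5],0]]' 15; python3 d.py 564.7 312.4 72 10.4
```

```text
clock: 15.35
eef_pos: [564.7, 311.3, 77.3]
eef_rot: [-3.141, -0.001, 0.181]
wrist_force: [0.2, 0.4, -0.6]
finger_gap: 46.0
finger_force: 15.0
at [564.7 311.3  77.3] yaw 10.4 clk 15.35 gap 46.0 F [ 0.2  0.4 -0.6]
[ 0.01 -0.11  0.53] -0.01
```

```bash
python3 -c "
from h import *
a=manip.camera('scene')[190:340,270:470,::-1];b=manip.camera('top')[120:270,180:340,::-1]
cv2.imwrite('pics/s4.png',cv2.resize(np.hstack([a,b]),None,fx=2.2,fy=2.2))"
```

```text
(no output)
```

View pics/s4.png

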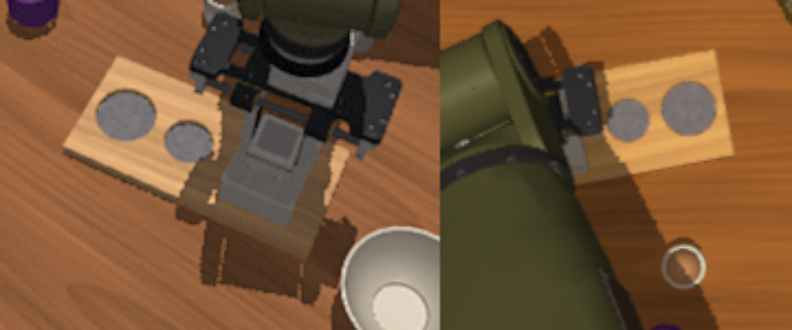

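The tin sits squarely over the rest, aligned with the cheeks. The wells and the bowl are clear. Lowering to contact and releasing.

```bash
python3 -m creep '[[-1,[0,-0.1,0.3],0],[-1,[0,-0.1,0.45],0],[-1,[0,-0.1,0.45],0],[-1,[0,-0.1,0.45],0],[0.4,[0,-0.1,0.45],0],[0.4,[0,-0.1,0.45],0],[0.4,[0,-0.1,0.45],0],[0.4,[0,-0.1,0.45],0],[0.4,[0,-0.1,0.45],0],[0.4,[0,-0.1,-1],0],[0.4,[0,-0.1,-4],0],[0.4,[0,-0.1,-8],0]]' 15; python3 d.py 406.5 151.9 150 10.4  406.5 151.9 80 10.4
```

```text
clock: 16.65
eef_pos: [563.6, 312.0, 157.1]
eef_rot: [3.141, 0.002, 0.181]
wrist_force: [-0.7, -0.3, 0.8]
finger_gap: 66.0
finger_force: 0.0
at [563.6 312.  157.1] yaw 10.4 clk 16.65 gap 66.0 F [-0.7 -0.3  0.8]
[-18.34  12.92   0.76] -0.0
[-18.32  12.91   7.76] -0.0
```

```bash
python3 -m creep '[[0.7,[-3,2,0],0],[0.7,[-7,5,0],0],[0.7,[-11,8,0],0],[0.7,[-15,10.6,0],0],[0.7,[-18.3,12.9,0],0],[0.7,[-18.3,12.9,0],0],[0.7,[-18.3,12.9,0],0],[0.7,[-18.3,12.9,3],0],[0.7,[-18.3,12.9,5],0],[0.7,[-18.3,12.9,5],0]]' 15; python3 d.py 406.5 151.9 28 10.4
python3 -c "
from h import *
a=manip.camera('scene')[130:330,270:470,::-1];b=manip.camera('top')[120:320,180:340,::-1]
cv2.imwrite('pics/s5.png',cv2.resize(np.hstack([a,b]),None,fx=2.2,fy=2.2))"
```

```text
clock: 17.65
eef_pos: [407.1, 152.8, 104.8]
eef_rot: [3.141, 0.003, 0.182]
wrist_force: [0.1, -0.3, 0.9]
finger_gap: 80.1
finger_force: 0.0
at [407.1 152.8 104.8] yaw 10.4 clk 17.65 gap 80.1 F [ 0.1 -0.3  0.9]
[-0.05  0.07  7.68] 0.0
```

View pics/s5.png

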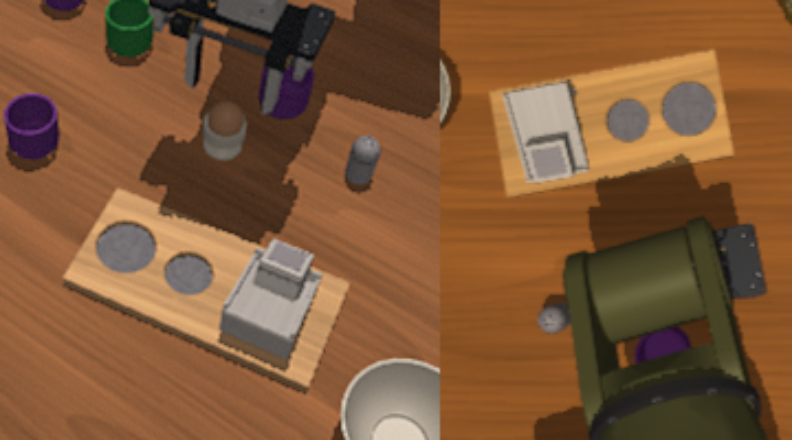

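The tin has slid to the foot of the slope (crop 285,265). The fingers hang around the egg cup, clear of the purple cup. Gripping the egg cup.

```bash
python3 -m creep '[[0.7,[0,0,3],0],[0.7,[0,0,6],0],[0.7,[0,0,7.4],0],[0.7,[0,0,7.6],0],[0.7,[0,0,7.6],0],[-1,[0,0,7.6],0],[-1,[0,0,7.6],0],[-1,[0,0,7.6],0],[-1,[0,0,7.6],0],[-1,[0,0,7.6],0],[-1,[0,0,7.6],0]]' 15; python3 d.py 594.8 147.8 130 10.4
```

```text
clock: 18.85
eef_pos: [407.6, 152.5, 30.8]
eef_rot: [-3.142, -0.0, 0.181]
wrist_force: [-2.7, 0.0, 6.6]
finger_gap: 49.4
finger_force: 15.0
at [407.6 152.5  30.8] yaw 10.4 clk 18.85 gap 49.4 F [-2.7  0.   6.6]
[18.33  3.83 -9.92] -0.0
```

```bash
python3 -m creep '[[-1,[0,0,-3],0],[-1,[0,0,-6],0],[-1,[2,0.5,-8],0],[-1,[6,1.2,-8],0],[-1,[10,2,-8],0],[-1,[14,3,-8],0],[-1,[17,3.6,-8],0],[-1,[18.4,3.8,-8],0],[-1,[18.4,3.8,-8],0],[-1,[18.4,3.8,-5],0],[-1,[18.4,3.8,-3],0],[-1,[18.4,3.8,-3],0]]' 15; python3 d.py 594.8 147.8 37 10.4
```

```text
clock: 20.05
eef_pos: [592.9, 148.0, 57.7]
eef_rot: [3.142, 0.005, 0.181]
wrist_force: [-0.7, -0.1, -1.1]
finger_gap: 49.5
finger_force: 15.0
at [592.9 148.   57.7] yaw 10.4 clk 20.05 gap 49.5 F [-0.7 -0.1 -1.1]
[0.19 0.06 2.07] -0.0
```

```bash
python3 -m creep '[[-1,[0.1,0,0.5],0],[-1,[0.1,0,1.2],0],[-1,[0.1,0,1.7],0],[-1,[0.1,0,1.9],0],[-1,[0.1,0,1.9],0],[-1,[0.1,0,1.9],0],[-1,[0.1,0,1.9],0]]' 15; python3 d.py 594.8 147.8 36.8 10.4
```

```text
clock: 20.75
eef_pos: [596.4, 148.4, 41.7]
eef_rot: [-3.142, -0.0, 0.181]
wrist_force: [0.2, 0.1, -0.9]
finger_gap: 49.6
finger_force: 15.0
at [596.4 148.4  41.7] yaw 10.4 clk 20.75 gap 49.6 F [ 0.2  0.1 -0.9]
[-0.17  0.03  0.49] -0.0
```

```bash
python3 -m creep '[[-1,[-0.1,0,0.3],0],[-1,[-0.1,0,0.48],0],[-1,[-0.1,0,0.48],0],[0.5,[-0.1,0,0.48],0],[0.5,[-0.1,0,0.48],0],[0.5,[-0.1,0,0.48],0],[0.5,[-0.1,0,0.48],0],[0.5,[-0.1,0,0],0],[0.5,[-0.1,0,-3],0],[0.5,[-0.1,0,-6],0],[0.5,[-0.1,0,-9],0],[0.5,[-0.1,0,-11],0]]' 15; python3 d.py 347.6 298.4 150 10.4 347.6 298.4 31 10.4
```

```text
clock: 21.95
eef_pos: [595.7, 148.3, 154.2]
eef_rot: [3.142, -0.003, 0.181]
wrist_force: [0.5, 0.1, -0.3]
finger_gap: 70.7
finger_force: 0.0
at [595.7 148.3 154.2] yaw 10.4 clk 21.95 gap 70.7 F [ 0.5  0.1 -0.3]
[-21.7  -19.24   0.36] -0.0
[-21.73 -19.24  12.26] -0.0
```

```bash
python3 -m creep '[[0.5,[-3,-3,0],0],[0.5,[-6,-6,0],0],[0.5,[-9,-8.5,0],0],[0.5,[-12.5,-11.5,0],0],[0.5,[-16,-14.5,0],0],[0.5,[-19,-17,0],0],[0.5,[-21.7,-19.2,0],0],[0.5,[-21.7,-19.2,0],0],[0.5,[-21.7,-19.2,3],0],[0.5,[-21.7,-19.2,6],0],[0.5,[-21.7,-19.2,6],0]]' 15; python3 d.py 347.6 298.4 31 10.4
python3 -c "
from h import *
a=manip.camera('scene')[130:330,270:470,::-1];b=manip.camera('top')[120:320,180:340,::-1]
cv2.imwrite('pics/s6.png',cv2.resize(np.hstack([a,b]),None,fx=2.2,fy=2.2))"
```

```text
clock: 23.05
eef_pos: [346.4, 296.7, 89.0]
eef_rot: [3.139, 0.005, 0.181]
wrist_force: [-0.5, -0.4, 0.3]
finger_gap: 70.5
finger_force: 0.0
at [346.4 296.7  89. ] yaw 10.4 clk 23.05 gap 70.5 F [-0.5 -0.4  0.3]
[ 0.18 -0.16  5.8 ] -0.01
```

View pics/s6.png

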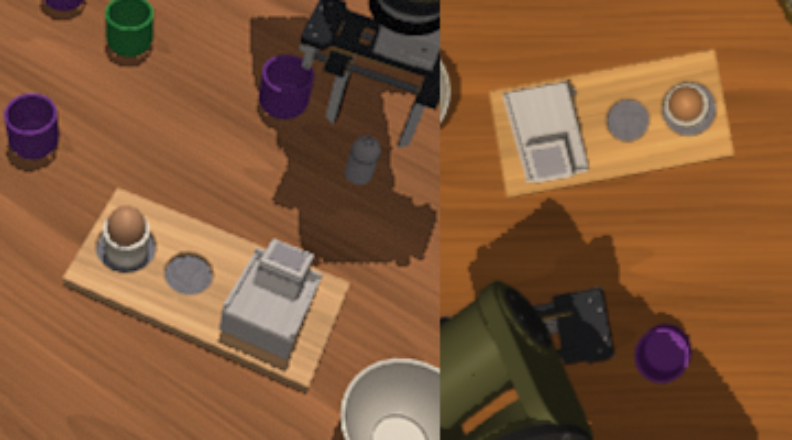

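The egg cup stands in the large well (crop 127,240). The fingers are above and around the shaker (363,160). Gripping it.

```bash
python3 -m creep '[[0.5,[0.1,-0.1,2.5],0],[0.5,[0.1,-0.1,4.5],0],[0.5,[0.1,-0.1,5.7],0],[0.5,[0.1,-0.1,5.7],0],[-1,[0.1,-0.1,5.7],0],[-1,[0.1,-0.1,5.7],0],[-1,[0.1,-0.1,5.7],0],[-1,[0.1,-0.1,5.7],0],[-1,[0.1,-0.1,5.7],0],[-1,[0.1,-0.1,5.7],0],[-1,[0.1,-0.1,5.7],0]]' 15; python3 d.py 581 222 130 10.4
```

```text
clock: 24.25
eef_pos: [348.2, 299.3, 34.7]
eef_rot: [-3.141, -0.001, 0.181]
wrist_force: [-0.3, 0.3, 5.7]
finger_gap: 31.5
finger_force: 15.0
at [348.2 299.3  34.7] yaw 10.4 clk 24.25 gap 31.5 F [-0.3  0.3  5.7]
[21.51 11.8  -9.52] -0.0
```

Holding at 31.5 mm. I'll carry it high over the egg cup (tray top of egg 78 mm).

```bash
python3 -m creep '[[-1,[0,0,-3],0],[-1,[0,0,-6],0],[-1,[2,1,-9.5],0],[-1,[5.5,3,-9.5],0],[-1,[9,5,-9.5],0],[-1,[12.5,7,-9.5],0],[-1,[16,8.8,-9.5],0],[-1,[19,10.5,-9.5],0],[-1,[21.5,11.8,-9.5],0],[-1,[21.5,11.8,-9.5],0],[-1,[21.5,11.8,-6.5],0],[-1,[21.5,11.8,-5],0]]' 15; python3 d.py 581 222 41 10.4
```

```text
clock: 25.45
eef_pos: [579.5, 221.6, 82.1]
eef_rot: [3.141, 0.003, 0.181]
wrist_force: [0.2, 0.2, -0.5]
finger_gap: 31.7
finger_force: 15.0
at [579.5 221.6  82.1] yaw 10.4 clk 25.45 gap 31.7 F [ 0.2  0.2 -0.5]
[ 0.17 -0.01  4.11] -0.0
```

```bash
python3 -m creep '[[-1,[0,0,0],0],[-1,[0,0,1],0],[-1,[0,0,2],0],[-1,[0,0,3],0],[-1,[0,0,3.5],0],[-1,[0,0,3.5],0],[-1,[0,0,3.5],0],[-1,[0,0,3.5],0]]' 15; python3 d.py 581 222 40.7 10.4
```

```text
clock: 26.25
eef_pos: [581.0, 221.9, 49.9]
eef_rot: [-3.141, -0.001, 0.181]
wrist_force: [0.6, 0.2, -1.4]
finger_gap: 31.8
finger_force: 15.0
at [581.  221.9  49.9] yaw 10.4 clk 26.25 gap 31.8 F [ 0.6  0.2 -1.4]
[ 0.   -0.01  0.92] -0.0
```

Position is right. Lowering 0.9 cm, opening only to about 50 mm (the egg cup is beside it), then lifting.

```bash
python3 -m creep '[[-1,[0,0,0.4],0],[-1,[0,0,0.7],0],[-1,[0,0,0.9],0],[-1,[0,0,0.9],0],[-1,[0,0,0.9],0],[0.1,[0,0,0.9],0],[0.1,[0,0,0.9],0],[0.1,[0,0,0.9],0],[0.1,[0,0,0.9],0],[0.1,[0,0,-1],0],[0.1,[0,0,-4],0],[0.1,[0,0,-8],0]]' 15; python3 -m creep '[[0.1,[-3,0,-4],0],[0.1,[-8,8,-6],0],[0.1,[-12,16,-6],0],[0.1,[-16,20,-6],0],[0.1,[-18,24,-6],0],[0.1,[-20,28,-6],0],[0.1,[-20,28,-6],0],[0.1,[-20,28,-6],0],[0.1,[-20,28,-6],0],[0.1,[-20,28,-6],0]]'
python3 - <<'E'
from h import *
a=manip.camera('scene')[:,:,::-1];b=manip.camera('top')[:,:,::-1]
cv2.imwrite('pics/top9.png',b)
c=np.vstack([np.hstack([a[120:310,160:440]]),np.hstack([b[130:220,200:480]])])
cv2.imwrite('pics/s7.png',cv2.resize(c,None,fx=2.1,fy=2.1))
E
```

```text
clock: 27.45
eef_pos: [580.0, 221.5, 129.0]
eef_rot: [3.141, 0.003, 0.181]
wrist_force: [0.3, -0.1, 0.3]
finger_gap: 51.4
finger_force: 0.0
clock: 28.45
eef_pos: [434.5, -89.9, 189.6]
eef_rot: [3.142, -0.0, 0.18]
wrist_force: [-0.2, 0.5, -0.6]
finger_gap: 51.6
finger_force: 0.0
```

View pics/s7.png

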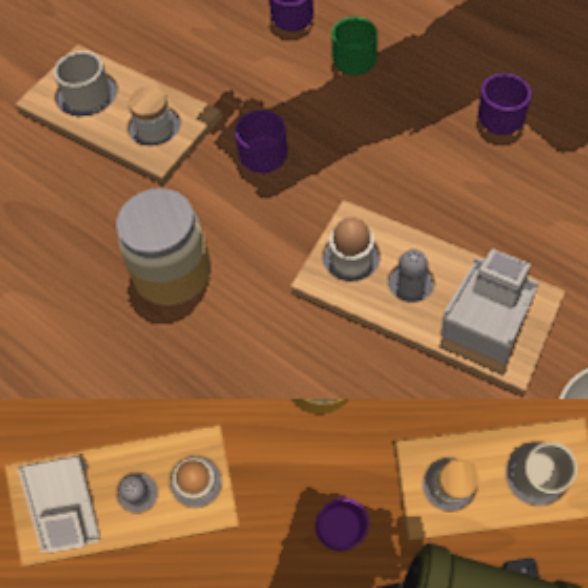

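All four stand in their wells, and the tin lies on the slope at the stop. A quick numeric check from the top view.

```bash
python3 - <<'E'
from h import *
def fr(c,yaw,P): return (R.from_euler('z',-yaw,degrees=True).apply(P-np.r_[c,0])).round(1)
q=lambda u,v:(200+u/2.1,130+(v-399)/2.1)
for n,uv,z,c,y in(('cup',(543,474),61,(595,-231.3),6.8),('jar',(459,479),62,(595,-231.3),6.8),('egg',(193,479),48,(577.7,241.6),10.4),('shk',(132,490),58,(577.7,241.6),10.4),('tin top: want -38,72',(62,531),59,(577.7,241.6),10.4)):
    print(n,fr(c,y,onz('top',q(*uv),z)[0]))
b=cv2.imread('pics/top9.png')[130:220,200:480]; cv2.imwrite('pics/f.png',cv2.resize(np.vstack([b[:,:130],b[:,150:]]),None,fx=3.3,fy=3.3,interpolation=2))
E
```

```text
cup [ -7.5 -39.7  61. ]
jar [-0.9 60.6 62. ]
egg [ -3.4 -95.1  48. ]
shk [ -4.3 -21.   58. ]
tin top: want -38,72 [-37.3  70.1  59. ]
```

View pics/f.png

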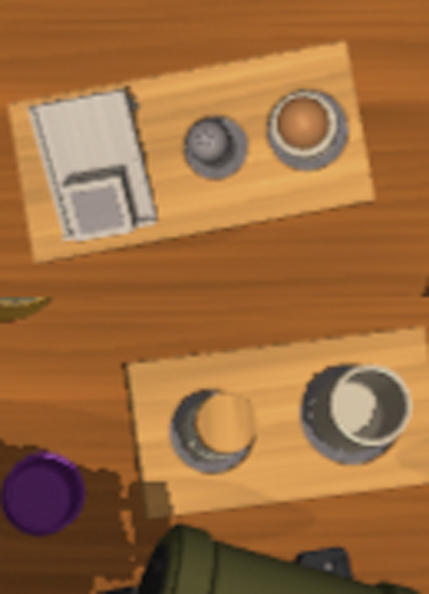

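```bash
python3 - <<'E'
from h import *
print(R.from_euler('z',-6.8,degrees=True).apply(onz('top',(350+371/3.3,130+(406-297)/3.3),61)[0]-[595,-231.3,0]).round(1))
print(manip.sign_off())
E
```

```text
[ -2.  -50.3  61. ]
the job is handed in; nothing more can be done
None
```

Both trays are laid and the job is handed in. The final pictures put the cup, sugar jar, egg cup and shaker upright within about 5 mm of their well centres and the tin flat against the stop; nothing tipped over and the arm was kept clear of the storage jar and bowl, but no verdict came back.

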